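# Open the detergent tank's press-and-twist safety cap

### The arm

A 7-joint arm with a two-finger parallel gripper is mounted at the origin on the work surface. World frame = base frame: x ahead of the robot, y to its left, z up, the work surface at z = 0. Lengths are in m, angles in rad, forces in N, time in s.
With the tool pointing down it reaches from about 0.35 to 0.9 m from the base axis. Payload 8.1 kg.
Tool frame: the origin (TCP) lies on the centre line of the jaws, within the pads' length; the fingertips stand 14 mm ahead of it and the grasp point (between the pads) lies 5 mm behind it (arm.tip_reach is the distance from the TCP to the fingertips, in m); z points along the fingers, y is the direction in which the jaws open and shut (so a half turn about z gives the same grasp; the last joint's range is limited). The gripper opens to 92 mm and grips with 3 to 60 N. Pads are 19 mm wide; open, the fingers measure 130 mm over their backs; the gripper's body (75 mm by 190 mm) begins 47 mm behind the grasp point.
Start: joints at [-1.372, 0.434, 0.025, 1.573, -0.012, 1.134, -0.075], TCP at [0.186, 0.597, 0.241] pointing down, gripper open.
Joint ranges: [-2.62, 2.62], [-0.44, 2.09], [-1.27, 1.32], [0.08, 2.57], [-1.32, 4.46], [0.12, 2], [-2.74, 2.74]. Speed limits (rad/s): [2.22, 2.22, 3.01, 3.01, 3.14, 3.14, 3.14].

### API

Orientations are given as a rotation vector (axis times angle).
In Python, from cell import sensors, vision, arm, nets gives the robot as it stands.
- The arm moves only by the shell command python3 -m handwheel 'ROWS' [FORCE]. ROWS is JSON, a list of rows, each an object of numbers: "tx", "ty", "tz": the shift along the tool's x, y, z in cm; "wx", "wy", "wz": the turn, a rotation vector about the tool's x, y, z in degrees; "claw": the opening, from 0 (shut) to 1 (fully open). A call has 1 to 12 rows; each row is the pose to reach, as a shift and turn from the pose commanded when the call began, along the tool's axes at that moment; what a row does not reach only later rows make up. A row lasts 1/12 s, in which the tool goes at most 41.7 mm and 7.16 degrees, less where a joint would pass 70% of its speed; a pose out of reach is approached as far as the arm can. A call with a gripper value outside its range is refused whole. The fingers move at their own pace and stop on an object; FORCE is the grip in N (left out, the last holds). Time passes only in rows, so rows that repeat a pose let the fingers close. It gives the time, the measured TCP pose, the force and the opening at its end, in the units of the state.
- sensors.observe(): the state, without advancing time (a new reading comes with each control period).
- vision.get_image(name): name is "side" or "top" or "wrist"; returns (picture, depth): 480x640x3 uint8, blue, green, red; 480x640 float32, m along the optical axis (not along the pixel's ray), 0 where there is no reading.
- vision.camera_model(name): a dict with "K" (3x3 intrinsics, pixels), "xyz" and "attitude" of the camera in the world; the wrist camera has in their place "hand_eye" (4x4, takes a point from camera to tool coordinates, whose origin is the TCP and whose axes are the flange's). Camera axes: x right, y down, z forward; pixel columns grow to the right and rows downward; lengths in m; the calibration is good to about 2 mm. A picture is of the moment at which its call begins: read the wrist's pose just before it. camera_model takes no time and is no camera call.
- arm.sign_off(): hands the job in, once; it reports no verdict.
Trained networks look in the newest picture that a camera, given by its name, has taken for a name from the list of things; names that differ only in an ending like _2 or _b are one class to them, and where a whole thing is asked for, a point or a joint stands for the part that bears it (a point fixed in the world has none). Each returns a list of dicts, best first, with "score" (0 to 1); they miss things now and then, are a little off and sometimes report something else, mostly with a low value. They report only what shows in the picture. A call takes as long as a camera call. They do not tell look-alikes from the thing itself.
- nets.cut_out(label, camera): "region" (480x640 bool, what is visible of it) and "uv" ([column, row] in pixels, amid what is visible of it).
The state is a dict: "clock": time; "joints": joint angles; "dq": joint speeds; "joint_efforts": joint torques, N m; "position": TCP position; "ee_rot": TCP orientation; "force": force on the tool from outside, world axes, zero at the start; "ft_torque": the same for the moment, N m; "width": opening from 0.0 (shut) to 1.0 (fully open).
Only numpy, scipy, OpenCV 4.12 (cv2) and the standard library are available. Lean on these libraries where they do the work, as an engineer would, in place of code of your own. Each camera call takes 0.05 s, during which the arm holds its last target.

### The job

Open the orange dosing tank for refilling: press its sprung safety cap down until you feel the firm stop, turn it anticlockwise while it is held down until it is free, and lift it off. Then stand the cap upright in the metal tray, without dropping it, and let go. Do not force the cap or ram it (stay below 30 N), leave the blue tank's cap locked and do not disturb the other things.

Things in the scene. Friction and masses are not known exactly. Their poses are not given: they have to be found in the camera images.
- cap_orange: Orange safety cap, 0.10 to 0.16 kg, 72 mm high. Origin: centre of its flat underside, 114 mm above the counter when locked; z up, axes parallel to its tank's when locked. Disc 44 mm across, 6 mm thick, with a lug at its +x and -x; grey neck 38 mm across; orange plate 52 mm across, 40 to 46 mm up; orange grip bar along x above.
- orange_bar (a point): Middle of the orange cap's grip bar, 59 mm above the cap's origin. The bar is 44 mm long along the cap's x, 16 mm thick along its y, 46 to 72 mm above the cap's origin, with a white mark on the top of its +x end. It stands on the 52 mm plate, on which fingertips may press.
- orange_lug (a point): Outer top edge of the orange cap's +x lug, 28.5 mm from the axis, 6 mm above its underside; a second lug is opposite. Lugs are 12 mm wide. Turned 45 to 120 degrees anticlockwise from locked (65 is good) both lie clear of the hooks and the cap lifts straight out.
- orange_hook (a point): Inner lower edge of the +x hook, 24 mm from the tank's axis, 120 mm above its origin; the other is opposite. Catch teeth hang beside the lugs: the cap turns only anticlockwise (seen from above), and only when pressed past them, 4 to 18 mm below its locked height: the depth differs every time and nothing shows it.
- orange_mouth (a point): Centre of the orange tank's collar rim, 130 mm above its origin. Inside, a spring plate pushes the locked cap up with 5 to 6 N, 0.3 N more per mm pressed. A firm stop (rubber, 40 N per mm) lies 2 mm below the depth that frees the cap (6 to 20 mm below locked height). More than 30 N between cap and tank breaks it: ramming, twisting against the teeth, pulling when locked.
- tank_orange: Orange dosing tank, screwed to the counter: white box 96 x 96 x 88 mm high, orange panels on its own -x and +x faces, on top a round grey collar (72 mm outside, 62 mm inside) up to 130 mm above the counter. Origin: centre of its underside on the counter, z up. Two steel hooks at the collar's own +x and -x sides hold down the cap's lugs.
- cap_blue: Blue safety cap, same make as the orange one, locked, 0.10 to 0.16 kg, 72 mm high. Origin: centre of its flat underside, 114 mm above the counter when locked; z up, axes parallel to its tank's when locked. Disc 44 mm across, 6 mm thick, with a lug at its +x and -x; grey neck 38 mm across; blue plate 52 mm across, 40 to 46 mm up; blue grip bar along x above.
- tank_blue: Blue dosing tank, screwed to the counter: white box 96 x 96 x 88 mm high, blue panels on its own -x and +x faces, on top a round grey collar (72 mm outside, 62 mm inside) up to 130 mm above the counter. Origin: centre of its underside on the counter, z up. Two steel hooks at the collar's own +x and -x sides hold down the cap's lugs.
- tray: Square aluminium tray fixed to the counter, 120 x 120 mm outside, 22 mm high, walls 4 mm, open at the top. Origin: centre of its underside, z up.
- tray_in (a point): Centre of the tray's inner floor, on which the cap is to stand.
- scoop: Green measuring cup, 56 mm across, 50 mm high, loose bystander. Origin: centre of its underside.
- brush: Scrubbing brush 170 mm long lying on the counter, loose bystander. Origin: centre of its underside.
- jar: Clear storage jar with a wooden lid, 72 mm across, 100 mm high, loose bystander. Origin: centre of its underside.
- soap: Orange soap bottle, 60 mm across, 140 mm high, loose bystander. Origin: centre of its underside.
- spray: White bottle with green cap, 64 mm across, 160 mm high, loose bystander. Origin: centre of its underside.
- tin: Steel tin, 60 mm across, 55 mm high, loose bystander. Origin: centre of its underside.
There are look-alikes about, which are no part of the job. What is shaped like the cap_blue but black or red is not meant.

How it is judged:
By the outcome, as a careful person would: the job done as asked, in the order asked, and still so for the second after the job is handed in, with the robot touching nothing.
It also fails if it takes over 45 s, if anything falls off the work surface, if the arm or the gripper's body presses on something with over 40 N, if the wrist force passes 120 N, or if a joint passes its speed limit or range.

## Working session

There is one attempt and no reset: what is moved stays moved. The work goes in short steps, Python scripts to look and compute and a shell command to move; the robot and the scene stay as the last step left them, time stands still between calls to the robot, and variables do not carry over. Pictures are saved under pics/ and viewed, and the job is handed in when it is done.

```bash
mkdir -p pics; ls
python3 - <<'E'
from cell import sensors, vision, arm, nets
import cv2
s=sensors.observe();print(s)
for n in ("side","top","wrist"):
    im,d=vision.get_image(n);cv2.imwrite(f"pics/a_{n}.png",im)
    print(n,vision.camera_model(n))
print(arm.tip_reach)
E
```

```text
pics
{'clock': 0.0, 'joints': array([-1.37160438,  0.43521612,  0.02496038,  1.57405986, -0.01157627,
        1.13399038, -0.07508541]), 'dq': array([ 4.96430803e-04, -5.72717865e-05,  6.90585029e-04, -2.97596988e-04,
       -4.01002159e-04, -9.32758450e-04,  5.02373479e-04]), 'joint_efforts': array([-9.45483043e-04, -6.67828774e+01,  9.84555334e-01, -3.14475811e+01,
       -6.04771636e-02,  4.25154332e-02,  2.08359011e-04]), 'position': array([0.18568222, 0.59629071, 0.23996348]), 'ee_rot': array([-4.72297090e-01, -3.10581098e+00,  2.39910145e-03]), 'force': array([0.24006195, 0.42962743, 0.89602709]), 'ft_torque': array([0.02945174, 0.02622752, 0.05212412]), 'width': 0.9999133455178401}
side {'K': array([[493.53308227,   0.        , 315.54706057],
       [  0.        , 493.53308227, 244.90689301],
       [  0.        ,   0.        ,   1.        ]]), 'xyz': array([ 0.38795604, -0.76226796,  0.94930222]), 'attitude': array([-2.35487732,  0.31760205, -0.10430136])}
top {'K': array([[516.20700948,   0.        , 309.31684344],
       [  0.        , 516.20700948, 232.97255407],
       [  0.        ,   0.        ,   1.        ]]), 'xyz': array([0.3207425 , 0.01494762, 1.39043635]), 'attitude': array([-2.00938063,  2.21350475, -0.22961512])}
wrist {'K': array([[371.7929847 ,   0.        , 313.96031149],
       [  0.        , 371.7929847 , 245.24833709],
       [  0.        ,   0.        ,   1.        ]]), 'hand_eye': array([[-1.11770773e-03, -9.64728059e-01, -2.63246126e-01,
         7.02089758e-02],
       [ 9.99999322e-01, -9.92255345e-04, -6.09507173e-04,
         2.70038343e-04],
       [ 3.26801296e-04, -2.63246629e-01,  9.64728514e-01,
        -1.43982142e-01],
       [ 0.00000000e+00,  0.00000000e+00,  0.00000000e+00,
         1.00000000e+00]])}
0.014
```

View pics/a_top.png

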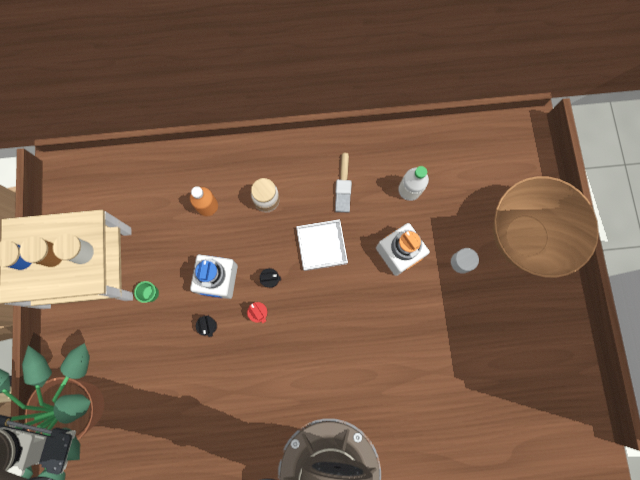

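View pics/a_side.png

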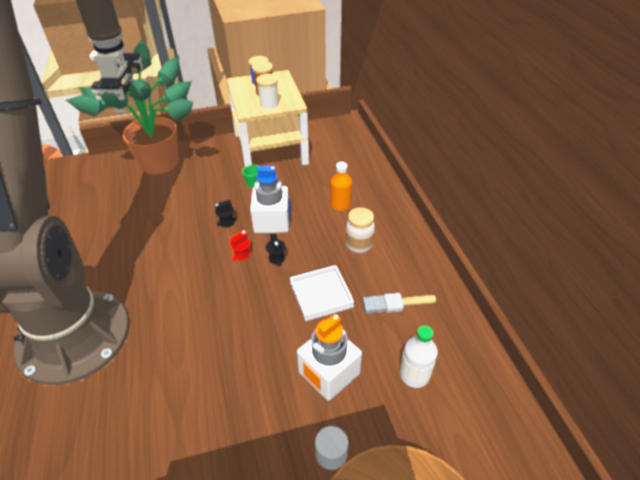

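View pics/a_wrist.png

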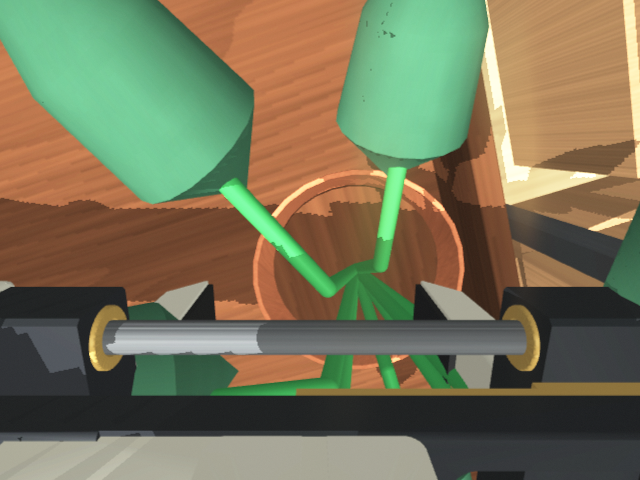

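The only orange-capped white tank is at top (405,247) and side (330,355). The blue tank is at top (212,275). Black caps at (269,277) and (206,325) and the red one at (257,312) are look-alikes. The orange soap is at (203,202), and the tray is at (322,245). I'll confirm with an enlarged crop and measure.

```bash
cat > h.py <<'E'
import numpy as np, cv2
from scipy.spatial.transform import Rotation as R
from cell import sensors, vision, arm, nets
def campose(name,s=None):
    m=vision.camera_model(name);K=m["K"]
    if name=="wrist":
        T=np.eye(4);T[:3,:3]=R.from_rotvec(s["ee_rot"]).as_matrix();T[:3,3]=s["position"]
        T=T@m["hand_eye"]
    else:
        T=np.eye(4);T[:3,:3]=R.from_rotvec(m["attitude"]).as_matrix();T[:3,3]=m["xyz"]
    return K,T
def cloud(d,K,T):
    v,u=np.mgrid[0:480,0:640]
    P=np.stack([(u-K[0,2])/K[0,0]*d,(v-K[1,2])/K[1,1]*d,d],-1)
    return P@T[:3,:3].T+T[:3,3]
def ray(u,v,K,T,z):
    r=T[:3,:3]@np.array([(u-K[0,2])/K[0,0],(v-K[1,2])/K[1,1],1]);c=T[:3,3]
    return c+r*(z-c[2])/r[2]
def proj(P,K,T):
    q=T[:3,:3].T@(np.asarray(P)-T[:3,3]);q=K@q;return q[:2]/q[2]
E
python3 - <<'E'
from h import *
im={}
for n,(cu,cv) in (("top",(405,247)),("side",(330,350))):
    I,d=vision.get_image(n);K,T=campose(n);W=cloud(d,K,T)
    c=I[cv-50:cv+50,cu-50:cu+50];im[n]=cv2.resize(c,(400,400),interpolation=cv2.INTER_CUBIC)
    hsv=cv2.cvtColor(I,cv2.COLOR_BGR2HSV)
    m=(hsv[...,0]<18)&(hsv[...,0]>5)&(hsv[...,1]>180)&(hsv[...,2]>150)&(d>0)
    box=np.zeros_like(m);box[cv-45:cv+45,cu-45:cu+45]=1
    m&=box
    for lo,hi in ((.147,.162),(.178,.20)):
        q=W[m&(W[...,2]>lo)&(W[...,2]<hi)];print(n,lo,len(q),q.mean(0) if len(q) else 0)
    for lo,hi,nm in ((.08,.095,'box'),(.12,.138,'collar')):
        mm=box.astype(bool)&(W[...,2]>lo)&(W[...,2]<hi)&(d>0); q=W[mm]
        if len(q): print(nm,len(q),cv2.minAreaRect((q[:,:2]*1000).astype(np.float32)))
    if n=="top":
        bx=np.zeros_like(m);bx[200:290,280:365]=1
        q=W[(bx>0)&(W[...,2]>.012)&(d>0)];print("tray",cv2.minAreaRect((q[:,:2]*1000).astype(np.float32)),q[:,2].max())
    for l in("cap_orange","tray","tank_orange"):
        print(n,l,[(round(r["score"],2),np.round(r["uv"])) for r in nets.cut_out(l,n)][:3])
cv2.imwrite("pics/crop1.png",np.hstack([im["top"],im["side"]]))
E
```

```text
top 0.147 0 0
top 0.178 0 0
box 637 ((539.4187622070312, -247.03787231445312), (95.36346435546875, 97.19306182861328), 27.65691375732422)
collar 208 ((539.2273559570312, -246.8414764404297), (70.78644561767578, 70.20026397705078), 16.251995086669922)
tray ((600.3665771484375, -38.31908416748047), (148.90451049804688, 213.30325317382812), 81.5271987915039) 0.029604883756964462
top cap_orange [(0.83, array([409., 243.]))]
top tray [(0.72, array([324., 244.]))]
top tank_orange [(0.81, array([399., 252.])), (0.27, array([207., 268.]))]
side 0.147 45 [ 0.5327894  -0.25250503  0.15866371]
side 0.178 47 [ 0.53732474 -0.25159085  0.18192183]
box 939 ((537.3869018554688, -248.25970458984375), (96.0141372680664, 96.35832977294922), 26.814685821533203)
collar 441 ((535.4932861328125, -253.9818115234375), (58.19871139526367, 70.54466247558594), 71.1048355102539)
side cap_orange [(0.87, array([332., 333.]))]
side tray [(0.83, array([319., 288.]))]
side tank_orange [(0.61, array([327., 362.])), (0.24, array([390., 301.])), (0.19, array([270., 206.]))]
```

View pics/crop1.png

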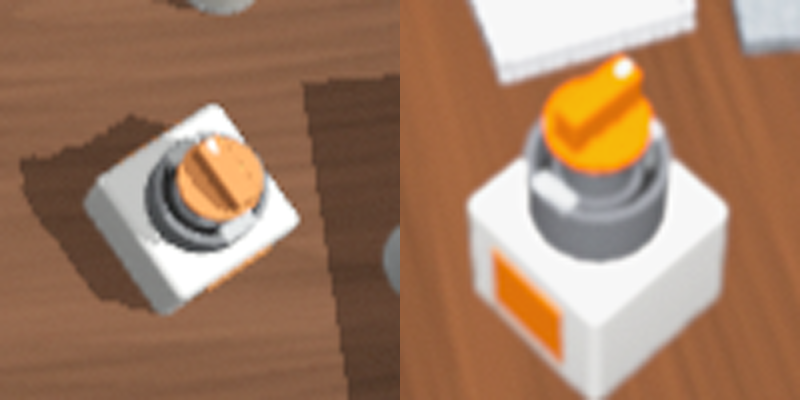

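The crop confirms the orange cap: white tank with an orange panel, the white mark on the bar end toward world +x/+y, yaw about 27°. Next I check clearances (plant leaves) and the travel.

```bash
cat >> h.py <<'E'
def yawR(jaw):  # tool down, tool y at jaw deg
    a=np.radians(jaw);y=np.array([np.cos(a),np.sin(a),0]);z=np.array([0,0,-1.]);x=np.cross(y,z)
    return R.from_matrix(np.stack([x,y,z],1))
def delta(s,p,jaw):
    R0=R.from_rotvec(s["ee_rot"])
    t=R0.inv().apply(np.array(p)-s["position"])*100
    w=np.degrees((R0.inv()*yawR(jaw)).as_rotvec())
    m=R0.as_matrix();print("pos",np.round(s["position"],4),"jaw",np.degrees(np.arctan2(m[1,1],m[0,1])).round(2),"tilt",(m[:,2]).round(4),"q",s["joints"].round(2))
    print("t cm",t.round(2),"w deg",w.round(2)); return t,w
E
python3 - <<'E'
from h import *
s=sensors.observe()
I,d=vision.get_image("top");K,T=campose("top");W=cloud(d,K,T)
for lab,(a,b,c,e) in dict(leaves=(340,480,0,100),shelf=(200,310,0,135),hand=(420,480,0,75),bowl=(180,280,495,600)).items():
    q=W[a:b,c:e].reshape(-1,3);print(lab,np.percentile(q[:,2],[50,90,99,100]).round(3))
for u,v in((70,405),(80,350),(35,360),(75,380)): print(W[v,u].round(3))
m=np.zeros((480,640),bool);m[212:278,290:356]=1
q=W[m&(W[...,2]>.014)&(W[...,2]<.03)];print("tray",cv2.minAreaRect((q[:,:2]*1000).astype(np.float32)))
delta(s,(.538,-.247,.30),-63)
delta(s,(.40,.2,.40),0)
E
```

```text
leaves [0.208 0.39  0.688 1.39 ]
shelf [0.198 0.267 0.284 1.39 ]
hand [0.335 0.442 0.7   1.39 ]
bowl [0.041 0.115 0.132 1.39 ]
[0.249 0.489 0.349]
[0.353 0.508 0.26 ]
[0.342 0.608 0.253]
[0.289 0.581 0.121]
tray ((579.238037109375, -39.392372131347656), (121.61659240722656, 120.24654388427734), 4.056814670562744)
pos [0.1858 0.5968 0.2407] jaw 72.71 tilt [ 0. -0. -1.] q [-1.37  0.43  0.02  1.57 -0.01  1.13 -0.08]
t cm [-58.71 -70.09  -5.93] w deg [  0.     0.   135.71]
pos [0.1858 0.5968 0.2407] jaw 72.71 tilt [ 0. -0. -1.] q [-1.37  0.43  0.02  1.57 -0.01  1.13 -0.08]
t cm [-32.25 -31.51 -15.93] w deg [ 0.    0.   72.71]
```

The leaf at (0.25, 0.49) is 0.35 m high, so I lift first and then travel.

```bash
python3 -m handwheel '[{"tz":-4},{"tz":-8},{"tz":-12},{"tz":-16},{"tz":-18},{"tx":-3,"ty":-3,"tz":-19,"wz":7},{"tx":-6,"ty":-5.8,"tz":-19,"wz":14},{"tx":-9,"ty":-8.5,"tz":-19,"wz":21},{"tx":-12,"ty":-11.5,"tz":-19,"wz":28},{"tx":-15,"ty":-14,"tz":-19,"wz":35},{"tx":-18,"ty":-17,"tz":-19,"wz":42},{"tx":-21,"ty":-20,"tz":-19,"wz":49}]'
python3 - <<'E'
from h import *
delta(sensors.observe(),(.538,-.247,.29),-63)
E
```

```text
pos [0.1858 0.5968 0.2407] jaw 72.7 tilt [ 0.e+00  1.e-04 -1.e+00] q [-1.37  0.43  0.03  1.57 -0.01  1.13 -0.08]
t cm [-58.71 -70.09  -4.93] w deg [  0.   -0.  135.7]invalid input
```

```bash
python3 -m handwheel --help; python3 -m handwheel '[{"tx":0,"ty":0,"tz":-4,"wx":0,"wy":0,"wz":0,"claw":1}]'
```

```text
clock: 0.68
position: [0.1848, 0.5931, 0.2738]
ee_rot: [-0.472, -3.105, 0.02]
force: [-0.4, -0.4, 0.8]
width: 1.0invalid input: not JSON, or not a number
```

All seven keys are needed in each row.

```bash
python3 -m handwheel '[{"tx":0,"ty":0,"tz":-4,"wx":0,"wy":0,"wz":0,"claw":1},{"tx":0,"ty":0,"tz":-8,"wx":0,"wy":0,"wz":0,"claw":1},{"tx":0,"ty":0,"tz":-12,"wx":0,"wy":0,"wz":0,"claw":1},{"tx":0,"ty":0,"tz":-15,"wx":0,"wy":0,"wz":0,"claw":1},{"tx":-3,"ty":-2,"tz":-15,"wx":0,"wy":0,"wz":7,"claw":1},{"tx":-6,"ty":-4,"tz":-15,"wx":0,"wy":0,"wz":14,"claw":1},{"tx":-9,"ty":-7,"tz":-15,"wx":0,"wy":0,"wz":21,"claw":1},{"tx":-12,"ty":-10,"tz":-15,"wx":0,"wy":0,"wz":28,"claw":1},{"tx":-15,"ty":-13,"tz":-15,"wx":0,"wy":0,"wz":35,"claw":1},{"tx":-18,"ty":-16,"tz":-15,"wx":0,"wy":0,"wz":42,"claw":1},{"tx":-21,"ty":-19,"tz":-15,"wx":0,"wy":0,"wz":49,"claw":1},{"tx":-24,"ty":-22,"tz":-15,"wx":0,"wy":0,"wz":56,"claw":1}]'
python3 - <<'E'
from h import *
delta(sensors.observe(),(.538,-.247,.29),-63)
E
```

```text
clock: 1.68
position: [0.348, 0.3173, 0.431]
ee_rot: [-1.883, -2.515, -0.001]
force: [0.1, -0.4, -0.0]
width: 0.999
pos [0.348  0.3173 0.431 ] jaw 16.36 tilt [ 2.e-04  9.e-04 -1.e+00] q [-1.14  0.06  0.31  1.61 -0.02  1.47 -0.54]
t cm [-59.51   2.33  14.05] w deg [-1.000e-02 -5.000e-02  7.936e+01]
```

```bash
python3 -m handwheel '[{"tx":-4,"ty":0,"tz":0,"wx":0,"wy":0,"wz":6,"claw":1},{"tx":-8,"ty":0,"tz":0,"wx":0,"wy":0,"wz":12,"claw":1},{"tx":-12,"ty":1,"tz":0,"wx":0,"wy":0,"wz":18,"claw":1},{"tx":-16,"ty":1,"tz":0,"wx":0,"wy":0,"wz":24,"claw":1},{"tx":-20,"ty":1,"tz":0,"wx":0,"wy":0,"wz":30,"claw":1},{"tx":-24,"ty":1,"tz":0,"wx":0,"wy":0,"wz":36,"claw":1},{"tx":-28,"ty":1,"tz":0,"wx":0,"wy":0,"wz":42,"claw":1},{"tx":-32,"ty":2,"tz":0,"wx":0,"wy":0,"wz":48,"claw":1},{"tx":-36,"ty":2,"tz":1,"wx":0,"wy":0,"wz":54,"claw":1},{"tx":-40,"ty":2,"tz":2,"wx":0,"wy":0,"wz":60,"claw":1},{"tx":-44,"ty":2,"tz":4,"wx":0,"wy":0,"wz":66,"claw":1},{"tx":-48,"ty":2,"tz":5,"wx":0,"wy":0,"wz":72,"claw":1}]'
python3 - <<'E'
from h import *
s=sensors.observe()
delta(s,(.538,-.247,.29),-63)
s=sensors.observe()
I,d=vision.get_image("wrist");cv2.imwrite("pics/b_wrist.png",I)
E
```

```text
clock: 2.68
position: [0.5037, -0.1337, 0.3805]
ee_rot: [-3.0, -0.931, -0.001]
force: [0.5, 1.2, -0.2]
width: 0.999
pos [ 0.5037 -0.1337  0.3805] jaw -55.54 tilt [ 5.e-04  7.e-04 -1.e+00] q [-0.53  0.2   0.86  1.64 -0.16  1.37 -0.62]
t cm [-3.59 11.28  9.04] w deg [-0.02 -0.04  7.46]
```

View pics/b_wrist.png

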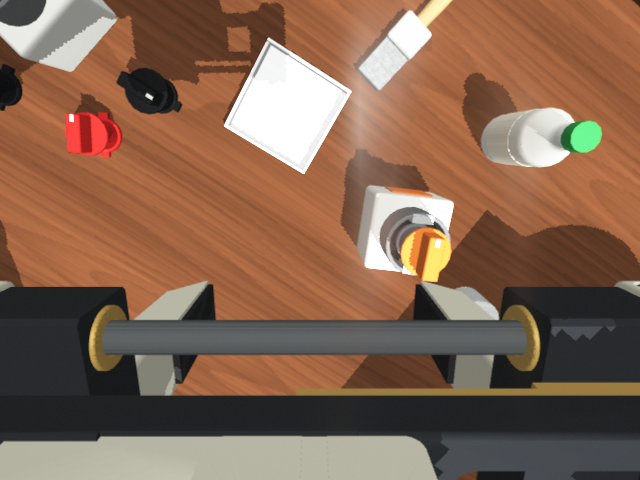

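The wrist view shows the tray at (288,105), the orange tank with its cap at (410,235), and the spray bottle at (540,137). I measure from here.

```bash
cat > meas.py <<'E'
from h import *
def run(near=(.538,-.247)):
    s=sensors.observe()
    I,d=vision.get_image("wrist");K,T=campose("wrist",s);W=cloud(d,K,T)
    print("v",np.abs(s["dq"]).max().round(3),s["position"].round(4))
    hsv=cv2.cvtColor(I,cv2.COLOR_BGR2HSV)
    z=W[...,2];ok=d>0
    r=np.hypot(W[...,0]-near[0],W[...,1]-near[1])
    org=(hsv[...,0]<22)&(hsv[...,0]>4)&(hsv[...,1]>150)
    for nm,m in dict(box=(z>.08)&(z<.095),collar=(z>.123)&(z<.136),plate=(z>.155)&(z<.165)&org,bar=(z>.180)&(z<.195)).items():
        m=m&ok&(r<.09); q=W[m]
        if len(q)>5:
            mr=cv2.minAreaRect((q[:,:2]*1000).astype(np.float32));cc=cv2.minEnclosingCircle((q[:,:2]*1000).astype(np.float32))
            print(nm,len(q),np.round(mr[0],1),np.round(mr[1],1),round(mr[2],1),"circ",np.round(cc[0],1),round(cc[1],1),"z",np.median(q[:,2]).round(4))
    rt=np.hypot(W[...,0]-.579,W[...,1]+.039)
    q=W[ok&(rt<.1)&(z>.015)&(z<.03)]
    if len(q)>50:
        print("tray",cv2.minAreaRect((q[:,:2]*1000).astype(np.float32)),np.median(q[:,2]))
    return s,I,d,W
if __name__=="__main__": run()
E
python3 meas.py
```

```text
v 0.101 [ 0.5034 -0.1417  0.379 ]
box 2482 [ 538.1 -247.7] [96.5 96.3] 27.7 circ [ 538.1 -247.2] 64.8 z 0.0877
collar 922 [ 539.3 -242.3] [61.7 71.4] 79.1 circ [ 538.5 -247.3] 36.0 z 0.1298
plate 494 [ 541. -245.] [44.4 50.5] 38.1 circ [ 538.6 -247.3] 25.6 z 0.1601
bar 815 [ 538.4 -247.4] [43.9 16.3] 28.8 circ [ 538.4 -247.1] 22.5 z 0.186
tray ((578.3084106445312, -39.41847229003906), (120.11273193359375, 120.2430648803711), 3.7161474227905273) 0.021705473811216902
```

Run:
```python
from h import *
delta(sensors.observe(),(.5384,-.2473,.23),-62)
```

```text
pos [ 0.5029 -0.1388  0.3799] jaw -56.07 tilt [-0.002  -0.0035 -1.    ] q [-0.53  0.21  0.86  1.64 -0.15  1.37 -0.62]
t cm [-3.05 10.96 15.02] w deg [0.11 0.2  5.93]
```

```bash
python3 -m handwheel '[{"tx":-1,"ty":3,"tz":2,"wx":0,"wy":0,"wz":3,"claw":1},{"tx":-2,"ty":6,"tz":4,"wx":0,"wy":0,"wz":6,"claw":1},{"tx":-3,"ty":9,"tz":6,"wx":0,"wy":0,"wz":6,"claw":1},{"tx":-3,"ty":11,"tz":8,"wx":0,"wy":0,"wz":6,"claw":0.8},{"tx":-3,"ty":11,"tz":11,"wx":0,"wy":0,"wz":6,"claw":0.6},{"tx":-3,"ty":11,"tz":13,"wx":0,"wy":0,"wz":6,"claw":0.6},{"tx":-3,"ty":11,"tz":14,"wx":0,"wy":0,"wz":6,"claw":0.6},{"tx":-3,"ty":11,"tz":14,"wx":0,"wy":0,"wz":6,"claw":0.6},{"tx":-3,"ty":11,"tz":14,"wx":0,"wy":0,"wz":6,"claw":0.6},{"tx":-3,"ty":11,"tz":14,"wx":0,"wy":0,"wz":6,"claw":0.6}]' 15
python3 - <<'E'
from h import *
import meas
s,I,d,W=meas.run()
cv2.imwrite("pics/c_wrist.png",I)
delta(sensors.observe(),(.5384,-.2473,.180),-62)
E
```

```text
clock: 3.62
position: [0.5426, -0.2399, 0.243]
ee_rot: [3.042, 0.779, 0.003]
force: [-0.9, 0.7, 0.3]
width: 0.609
v 0.007 [ 0.5426 -0.2399  0.243 ]
box 4998 [ 539.6 -247.3] [94.4 96.2] 27.9 circ [ 539.2 -247.3] 64.2 z 0.0876
collar 1757 [ 543.7 -244.8] [60.3 70.8] 30.2 circ [ 539.1 -247.7] 35.8 z 0.1298
plate 1044 [ 538.3 -244.9] [50.1 44.2] 27.4 circ [ 538.8 -247.6] 25.9 z 0.16
bar 1999 [ 539.  -247.8] [44.4 16. ] 28.1 circ [ 539.3 -247.8] 22.6 z 0.186
tray ((578.446533203125, -39.64427947998047), (119.89946746826172, 121.13291931152344), 3.711629867553711) 0.02131454176130168
pos [ 0.5426 -0.2399  0.2431] jaw -61.26 tilt [ 2.5e-03 -6.0e-04 -1.0e+00] q [-0.24  0.46  0.83  1.7  -0.37  1.14 -0.37]
t cm [-0.74  0.43  6.31] w deg [ 0.1  -0.11  0.74]
```

View pics/c_wrist.png

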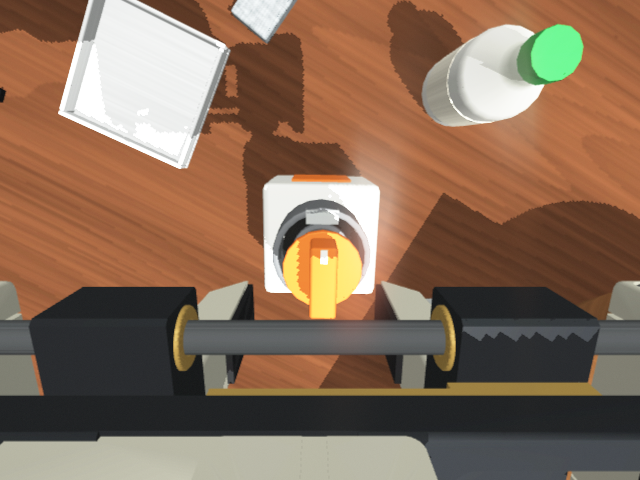

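```bash
python3 -m handwheel '[{"tx":-0.4,"ty":0.2,"tz":1,"wx":0,"wy":0,"wz":0.7,"claw":0.6},{"tx":-0.7,"ty":0.5,"tz":2,"wx":0,"wy":0,"wz":0.7,"claw":0.6},{"tx":-0.7,"ty":0.5,"tz":3.5,"wx":0,"wy":0,"wz":0.7,"claw":0.6},{"tx":-0.7,"ty":0.5,"tz":5,"wx":0,"wy":0,"wz":0.7,"claw":0.6},{"tx":-0.7,"ty":0.5,"tz":6,"wx":0,"wy":0,"wz":0.7,"claw":0.6},{"tx":-0.7,"ty":0.5,"tz":6.2,"wx":0,"wy":0,"wz":0.7,"claw":0.6},{"tx":-0.7,"ty":0.5,"tz":6.2,"wx":0,"wy":0,"wz":0.7,"claw":0.6},{"tx":-0.7,"ty":0.5,"tz":6.2,"wx":0,"wy":0,"wz":0.7,"claw":0.6}]'
python3 - <<'E'
from h import *
s=sensors.observe();print(s["force"],np.abs(s["dq"]).max())
delta(s,(.5388,-.2476,.1755),-62)
E
```

```text
clock: 4.33
position: [0.5382, -0.2479, 0.1797]
ee_rot: [3.048, 0.76, 0.0]
force: [0.2, -0.3, -0.0]
width: 0.599
[ 0.17344868 -0.30185038 -0.01226877] 0.010263592297865566
pos [ 0.5382 -0.2479  0.1797] jaw -62.01 tilt [ 3.e-04 -3.e-04 -1.e+00] q [-0.19  0.53  0.79  1.78 -0.43  1.02 -0.32]
t cm [0.07 0.01 0.42] w deg [ 0.02 -0.01 -0.01]
```

```bash
python3 -m handwheel '[{"tx":0.05,"ty":0,"tz":0.2,"wx":0,"wy":0,"wz":0,"claw":0.5},{"tx":0.05,"ty":0,"tz":0.4,"wx":0,"wy":0,"wz":0,"claw":0.4},{"tx":0.05,"ty":0,"tz":0.4,"wx":0,"wy":0,"wz":0,"claw":0.3},{"tx":0.05,"ty":0,"tz":0.4,"wx":0,"wy":0,"wz":0,"claw":0.2},{"tx":0.05,"ty":0,"tz":0.4,"wx":0,"wy":0,"wz":0,"claw":0.1},{"tx":0.05,"ty":0,"tz":0.4,"wx":0,"wy":0,"wz":0,"claw":0.1},{"tx":0.05,"ty":0,"tz":0.4,"wx":0,"wy":0,"wz":0,"claw":0.1}]' 12
python3 - <<'E'
from h import *
s=sensors.observe();print(s["force"],s["ft_torque"],s["width"]*92)
delta(s,(.5388,-.2476,.1755),-62)
E
```

```text
clock: 4.92
position: [0.5387, -0.2475, 0.1756]
ee_rot: [3.048, 0.76, 0.001]
force: [0.0, -1.3, -1.3]
width: 0.178
[ 0.02917749 -1.28565807 -1.34592793] [-0.0985979   0.06659161 -0.0735233 ] 16.408119912364977
pos [ 0.5387 -0.2475  0.1756] jaw -62.0 tilt [ 6.e-04 -5.e-04 -1.e+00] q [-0.19  0.53  0.79  1.78 -0.44  1.01 -0.32]
t cm [0.01 0.01 0.01] w deg [ 0.04 -0.02  0.  ]
```

Bar gripped (16.4 mm). I raise the grip force, press 5 mm, then creep down in 0.3 mm steps with a force check after each one that halts the chain.

```bash
cat > chk.py <<'E'
import sys
from h import *
s=sensors.observe();f=s["force"];print("   z",s["position"][2].round(5),"F",f.round(1))
sys.exit(1 if f[2]>float(sys.argv[1]) else 0)
E
python3 -m handwheel '[{"tx":0,"ty":0,"tz":0,"wx":0,"wy":0,"wz":0,"claw":0.1},{"tx":0,"ty":0,"tz":0.1,"wx":0,"wy":0,"wz":0,"claw":0.1},{"tx":0,"ty":0,"tz":0.2,"wx":0,"wy":0,"wz":0,"claw":0.1}]' 30 && python3 chk.py 11 && python3 -m handwheel '[{"tx":0,"ty":0,"tz":0.1,"wx":0,"wy":0,"wz":0,"claw":0.1},{"tx":0,"ty":0,"tz":0.2,"wx":0,"wy":0,"wz":0,"claw":0.1}]' && python3 chk.py 11 &&  python3 -m handwheel '[{"tx":0,"ty":0,"tz":0.1,"wx":0,"wy":0,"wz":0,"claw":0.1},{"tx":0,"ty":0,"tz":0.1,"wx":0,"wy":0,"wz":0,"claw":0.1},{"tx":0,"ty":0,"tz":0.1,"wx":0,"wy":0,"wz":0,"claw":0.1}]' && python3 chk.py 11
```

```text
clock: 5.17
position: [0.5387, -0.2476, 0.1737]
ee_rot: [3.048, 0.76, 0.001]
force: [-0.4, -0.2, 3.7]
width: 0.176
   z 0.17373 F [-0.4 -0.2  3.7]
clock: 5.33
position: [0.5387, -0.2475, 0.1716]
ee_rot: [3.048, 0.76, 0.001]
force: [-1.3, -0.5, 4.8]
width: 0.17
   z 0.17159 F [-1.3 -0.5  4.8]
clock: 5.58
position: [0.5387, -0.2475, 0.1706]
ee_rot: [3.048, 0.76, 0.001]
force: [0.2, -0.7, 5.2]
width: 0.174
   z 0.17056 F [ 0.2 -0.7  5.2]
```

```bash
python3 -m handwheel '[{"tx":0,"ty":0,"tz":0.03,"wx":0,"wy":0,"wz":0,"claw":0.1}]' >/dev/null && python3 chk.py 10 && python3 -m handwheel '[{"tx":0,"ty":0,"tz":0.03,"wx":0,"wy":0,"wz":0,"claw":0.1}]' >/dev/null && python3 chk.py 10 && python3 -m handwheel '[{"tx":0,"ty":0,"tz":0.03,"wx":0,"wy":0,"wz":0,"claw":0.1}]' >/dev/null && python3 chk.py 10 && python3 -m handwheel '[{"tx":0,"ty":0,"tz":0.03,"wx":0,"wy":0,"wz":0,"claw":0.1}]' >/dev/null && python3 chk.py 10 && python3 -m handwheel '[{"tx":0,"ty":0,"tz":0.03,"wx":0,"wy":0,"wz":0,"claw":0.1}]' >/dev/null && python3 chk.py 10 && python3 -m handwheel '[{"tx":0,"ty":0,"tz":0.03,"wx":0,"wy":0,"wz":0,"claw":0.1}]' >/dev/null && python3 chk.py 10 && python3 -m handwheel '[{"tx":0,"ty":0,"tz":0.03,"wx":0,"wy":0,"wz":0,"claw":0.1}]' >/dev/null && python3 chk.py 10 && python3 -m handwheel '[{"tx":0,"ty":0,"tz":0.03,"wx":0,"wy":0,"wz":0,"claw":0.1}]' >/dev/null && python3 chk.py 10 && python3 -m handwheel '[{"tx":0,"ty":0,"tz":0.03,"wx":0,"wy":0,"wz":0,"claw":0.1}]' >/dev/null && python3 chk.py 10 && python3 -m handwheel '[{"tx":0,"ty":0,"tz":0.03,"wx":0,"wy":0,"wz":0,"claw":0.1}]' >/dev/null && python3 chk.py 10
```

```text
z 0.17032 F [ 0.2 -0.1  4.9]
   z 0.17003 F [ 1.1 -1.5  5.3]
   z 0.16973 F [-0.6 -0.1  5.9]
   z 0.16943 F [-0.5 -0.5  5.2]
   z 0.16912 F [-1.1 -1.   5.4]
   z 0.16884 F [ 0.7 -0.9  5.9]
   z 0.16855 F [-0.6 -0.5  6.2]
   z 0.16826 F [0.2 0.1 6. ]
   z 0.16796 F [-0.8 -0.6  7.1]
   z 0.16767 F [-0.2 -0.4  5.9]
```

```bash
python3 -m handwheel '[{"tx":0,"ty":0,"tz":0.03,"wx":0,"wy":0,"wz":0,"claw":0.1}]' >/dev/null && python3 chk.py 10 && python3 -m handwheel '[{"tx":0,"ty":0,"tz":0.03,"wx":0,"wy":0,"wz":0,"claw":0.1}]' >/dev/null && python3 chk.py 10 && python3 -m handwheel '[{"tx":0,"ty":0,"tz":0.03,"wx":0,"wy":0,"wz":0,"claw":0.1}]' >/dev/null && python3 chk.py 10 && python3 -m handwheel '[{"tx":0,"ty":0,"tz":0.03,"wx":0,"wy":0,"wz":0,"claw":0.1}]' >/dev/null && python3 chk.py 10 && python3 -m handwheel '[{"tx":0,"ty":0,"tz":0.03,"wx":0,"wy":0,"wz":0,"claw":0.1}]' >/dev/null && python3 chk.py 10 && python3 -m handwheel '[{"tx":0,"ty":0,"tz":0.03,"wx":0,"wy":0,"wz":0,"claw":0.1}]' >/dev/null && python3 chk.py 10 && python3 -m handwheel '[{"tx":0,"ty":0,"tz":0.03,"wx":0,"wy":0,"wz":0,"claw":0.1}]' >/dev/null && python3 chk.py 10 && python3 -m handwheel '[{"tx":0,"ty":0,"tz":0.03,"wx":0,"wy":0,"wz":0,"claw":0.1}]' >/dev/null && python3 chk.py 10 && python3 -m handwheel '[{"tx":0,"ty":0,"tz":0.03,"wx":0,"wy":0,"wz":0,"claw":0.1}]' >/dev/null && python3 chk.py 10 && python3 -m handwheel '[{"tx":0,"ty":0,"tz":0.03,"wx":0,"wy":0,"wz":0,"claw":0.1}]' >/dev/null && python3 chk.py 10&& python3 -m handwheel '[{"tx":0,"ty":0,"tz":0.03,"wx":0,"wy":0,"wz":0,"claw":0.1}]' >/dev/null && python3 chk.py 10&& python3 -m handwheel '[{"tx":0,"ty":0,"tz":0.03,"wx":0,"wy":0,"wz":0,"claw":0.1}]' >/dev/null && python3 chk.py 10
```

```text
z 0.16737 F [ 0.6 -0.4  6.5]
   z 0.16708 F [-0.1 -0.4  6.4]
   z 0.16696 F [-1.5 -0.7 10.4]
```

```bash
python3 -m handwheel '[{"tx":0,"ty":0,"tz":0.0,"wx":0,"wy":0,"wz":0,"claw":0.1}]' >/dev/null ; python3 chk.py 15 && python3 -m handwheel '[{"tx":0,"ty":0,"tz":0.02,"wx":0,"wy":0,"wz":0,"claw":0.1}]' >/dev/null ; python3 chk.py 15
```

```text
z 0.16702 F [-0.7 -0.6  8.9]
   z 0.16695 F [-2.3 -0.1 11.8]
```

Firm stop confirmed at z≈0.167, about 8.6 mm down: force rises steeply from 6.4 to 11.8 N. I ease off 0.5 mm and turn anticlockwise (−wz), starting with 9°.

```bash
cat > st.py <<'E'
from h import *
s=sensors.observe();m=R.from_rotvec(s["ee_rot"]).as_matrix()
print("p",s["position"].round(4),"F",s["force"].round(1),"M",s["ft_torque"].round(2),"jaw",np.degrees(np.arctan2(m[1,1],m[0,1])).round(1),"w",(s["width"]*92).round(1),"q7",s["joints"][6].round(2),"t",s["clock"])
E
python3 -m handwheel '[{"tx":0,"ty":0,"tz":-0.05,"wx":0,"wy":0,"wz":-1,"claw":0.1},{"tx":0,"ty":0,"tz":-0.05,"wx":0,"wy":0,"wz":-3,"claw":0.1},{"tx":0,"ty":0,"tz":-0.05,"wx":0,"wy":0,"wz":-6,"claw":0.1},{"tx":0,"ty":0,"tz":-0.05,"wx":0,"wy":0,"wz":-9,"claw":0.1}]' >/dev/null; python3 st.py
```

```text
Traceback (most recent call last):
  File "st.py", line 3, in <module>
    print("p",s["position"].round(4),"F",s["force"].round(1),"M",s["ft_torque"].round(2),"jaw",np.degrees(np.arctan2(m[1,1],m[0,1])).round(1),"w",(s["width"]*92).round(1),"q7",s["joints"][6].round(2),"t",s["clock"])
                                                                                                                                                  ^^^^^^^^^^^^^^^^^^^^^
AttributeError: 'float' object has no attribute 'round'
```

```bash
sed -i 's/(s\["width"\]\*92).round(1)/round(s["width"]*92,1)/' st.py; python3 st.py
```

```text
p [ 0.5389 -0.2472  0.1671] F [0.5 0.3 6.3] M [ 0.09  0.12 -0.05] jaw -52.9 w 15.9 q7 -0.18 t 7.1667
```

```bash
python3 -m handwheel '[{"tx":0,"ty":0,"tz":0,"wx":0,"wy":0,"wz":-4,"claw":0.1},{"tx":0,"ty":0,"tz":0,"wx":0,"wy":0,"wz":-8,"claw":0.1},{"tx":0,"ty":0,"tz":0,"wx":0,"wy":0,"wz":-12,"claw":0.1},{"tx":0,"ty":0,"tz":0,"wx":0,"wy":0,"wz":-16,"claw":0.1},{"tx":0,"ty":0,"tz":0,"wx":0,"wy":0,"wz":-20,"claw":0.1}]' >/dev/null; python3 st.py
```

```text
p [ 0.5389 -0.247   0.1671] F [-0.4  1.2  6. ] M [ 0.15  0.18 -0.02] jaw -32.8 w 16.1 q7 0.11 t 7.5833
```

```bash
python3 -m handwheel '[{"tx":0,"ty":0,"tz":0,"wx":0,"wy":0,"wz":-4,"claw":0.1},{"tx":0,"ty":0,"tz":0,"wx":0,"wy":0,"wz":-9,"claw":0.1},{"tx":0,"ty":0,"tz":0,"wx":0,"wy":0,"wz":-14,"claw":0.1},{"tx":0,"ty":0,"tz":0,"wx":0,"wy":0,"wz":-19,"claw":0.1},{"tx":0,"ty":0,"tz":0,"wx":0,"wy":0,"wz":-24,"claw":0.1},{"tx":0,"ty":0,"tz":0,"wx":0,"wy":0,"wz":-29,"claw":0.1},{"tx":0,"ty":0,"tz":0,"wx":0,"wy":0,"wz":-33,"claw":0.1},{"tx":0,"ty":0,"tz":0,"wx":0,"wy":0,"wz":-37,"claw":0.1},{"tx":0,"ty":0,"tz":0,"wx":0,"wy":0,"wz":-37,"claw":0.1}]' >/dev/null; python3 st.py
python3 - <<'E'
from h import *
I,d=vision.get_image("wrist");cv2.imwrite("pics/d_wrist.png",I)
I,d=vision.get_image("side");cv2.imwrite("pics/d_side.png",cv2.resize(I[270:430,250:410],(640,600)))
E
```

```text
p [ 0.5387 -0.247   0.1671] F [0.4 1.5 5.2] M [0.   0.29 0.01] jaw 4.3 w 15.8 q7 0.66 t 8.3333
```

View pics/d_wrist.png

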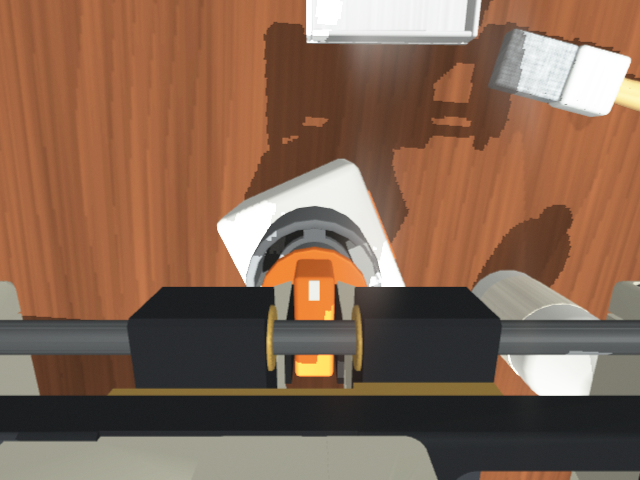

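View pics/d_side.png

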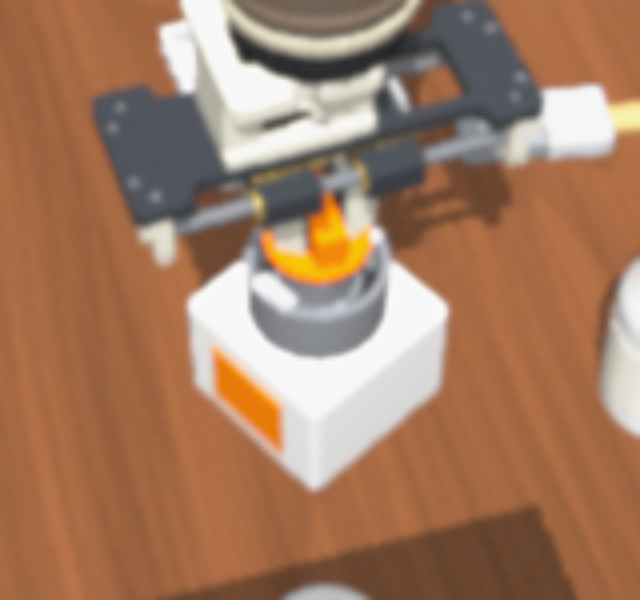

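The cap turned with the jaws by 66° (mark at (314,290) in the wrist view), forces are low. I lift gently.

```bash
python3 -m handwheel '[{"tx":0,"ty":0,"tz":-0.2,"wx":0,"wy":0,"wz":0,"claw":0.1},{"tx":0,"ty":0,"tz":-0.4,"wx":0,"wy":0,"wz":0,"claw":0.1},{"tx":0,"ty":0,"tz":-0.6,"wx":0,"wy":0,"wz":0,"claw":0.1}]' >/dev/null; python3 st.py; python3 -m handwheel '[{"tx":0,"ty":0,"tz":-0.2,"wx":0,"wy":0,"wz":0,"claw":0.1},{"tx":0,"ty":0,"tz":-0.4,"wx":0,"wy":0,"wz":0,"claw":0.1},{"tx":0,"ty":0,"tz":-0.6,"wx":0,"wy":0,"wz":0,"claw":0.1}]' >/dev/null; python3 st.py
```

```text
p [ 0.5387 -0.2471  0.173 ] F [0.7 0.8 3.8] M [ 0.07 -0.03  0.05] jaw 4.0 w 15.8 q7 0.65 t 8.6833
p [ 0.5385 -0.2471  0.1788] F [ 0.5 -0.1 -1.3] M [-0.13  0.03 -0.07] jaw 4.0 w 15.7 q7 0.65 t 8.9333
```

Free: only its weight (−1.3 N) shows, above the locked height. I lift clear.

```bash
python3 -m handwheel '[{"tx":0,"ty":0,"tz":-0.5,"wx":0,"wy":0,"wz":0,"claw":0.1},{"tx":0,"ty":0,"tz":-1,"wx":0,"wy":0,"wz":0,"claw":0.1},{"tx":0,"ty":0,"tz":-1.5,"wx":0,"wy":0,"wz":0,"claw":0.1},{"tx":0,"ty":0,"tz":-2.5,"wx":0,"wy":0,"wz":0,"claw":0.1},{"tx":0,"ty":0,"tz":-4,"wx":0,"wy":0,"wz":0,"claw":0.1},{"tx":0,"ty":0,"tz":-5.5,"wx":0,"wy":0,"wz":0,"claw":0.1},{"tx":0,"ty":0,"tz":-7,"wx":0,"wy":0,"wz":0,"claw":0.1},{"tx":0,"ty":0,"tz":-8,"wx":0,"wy":0,"wz":0,"claw":0.1},{"tx":0,"ty":0,"tz":-8,"wx":0,"wy":0,"wz":0,"claw":0.1}]' >/dev/null; python3 st.py
python3 - <<'E'
from h import *
delta(sensors.observe(),(.5784,-.0395,.255),4)
I,d=vision.get_image("side");cv2.imwrite("pics/e_side.png",cv2.resize(I[220:430,230:430],(600,600)))
E
```

```text
p [ 0.5394 -0.248   0.2614] F [ 0.6 -1.1 -1.4] M [-0.07  0.05 -0.06] jaw 4.0 w 16.2 q7 0.61 t 9.6833
pos [ 0.5394 -0.248   0.2614] jaw 3.99 tilt [ 0.0037 -0.0012 -1.    ] q [-0.02  0.38  0.5   1.66 -0.2   1.15  0.61]
t cm [20.52  5.34  0.63] w deg [ 0.2   0.08 -0.01]
```

View pics/e_side.png

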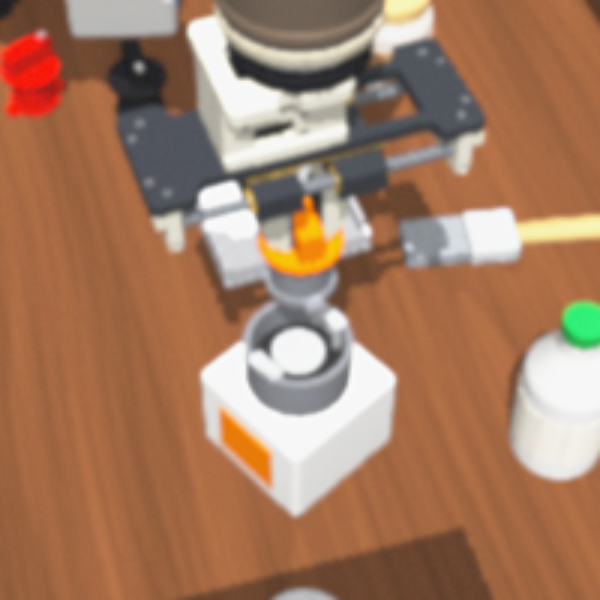

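The cap is out of the collar at crop (300,260), upright in the jaws; spring plate visible at (297,352). I move over the tray.

```bash
python3 -m handwheel '[{"tx":1,"ty":0.2,"tz":0,"wx":0,"wy":0,"wz":0,"claw":0.1},{"tx":3,"ty":0.8,"tz":0,"wx":0,"wy":0,"wz":0,"claw":0.1},{"tx":5.5,"ty":1.4,"tz":0,"wx":0,"wy":0,"wz":0,"claw":0.1},{"tx":8,"ty":2.1,"tz":0,"wx":0,"wy":0,"wz":0,"claw":0.1},{"tx":10.5,"ty":2.7,"tz":0,"wx":0,"wy":0,"wz":0,"claw":0.1},{"tx":13,"ty":3.4,"tz":0,"wx":0,"wy":0,"wz":0,"claw":0.1},{"tx":15.5,"ty":4,"tz":0,"wx":0,"wy":0,"wz":0,"claw":0.1},{"tx":17.5,"ty":4.6,"tz":0,"wx":0,"wy":0,"wz":0,"claw":0.1},{"tx":19.3,"ty":5,"tz":0,"wx":0,"wy":0,"wz":0,"claw":0.1},{"tx":20.2,"ty":5.3,"tz":0.3,"wx":0,"wy":0,"wz":0,"claw":0.1},{"tx":20.5,"ty":5.3,"tz":0.6,"wx":0,"wy":0,"wz":0,"claw":0.1},{"tx":20.5,"ty":5.3,"tz":0.6,"wx":0,"wy":0,"wz":0,"claw":0.1}]' >/dev/null; python3 st.py
python3 - <<'E'
from h import *
delta(sensors.observe(),(.5784,-.0395,.080),4)
s=sensors.observe()
I,d=vision.get_image("wrist");cv2.imwrite("pics/f_wrist.png",I)
K,T=campose("wrist",s);W=cloud(d,K,T);r=np.hypot(W[...,0]-.578,W[...,1]+.0395)
z=W[...,2][(d>0)&(r<.07)&(W[...,2]<.016)];print("floor",np.percentile(z,[5,25,50,75,95]))
I,d=vision.get_image("side");cv2.imwrite("pics/f_side.png",cv2.resize(I[170:380,210:410],(600,600)))
E
```

```text
p [ 0.5763 -0.0384  0.2513] F [ 0.6 -0.6 -2.7] M [-0.11  0.08  0.01] jaw 4.1 w 15.9 q7 0.22 t 10.7333
pos [ 0.5763 -0.0384  0.2513] jaw 4.07 tilt [-2.3e-03 -2.0e-04 -1.0e+00] q [-0.35  0.36  0.44  1.7  -0.17  1.12  0.22]
t cm [-0.13  0.25 17.13] w deg [-0.13  0.    0.07]
floor [9.53186724e-05 3.34187768e-03 3.99583514e-03 4.60461299e-03
 5.57826643e-03]
```

View pics/f_side.png

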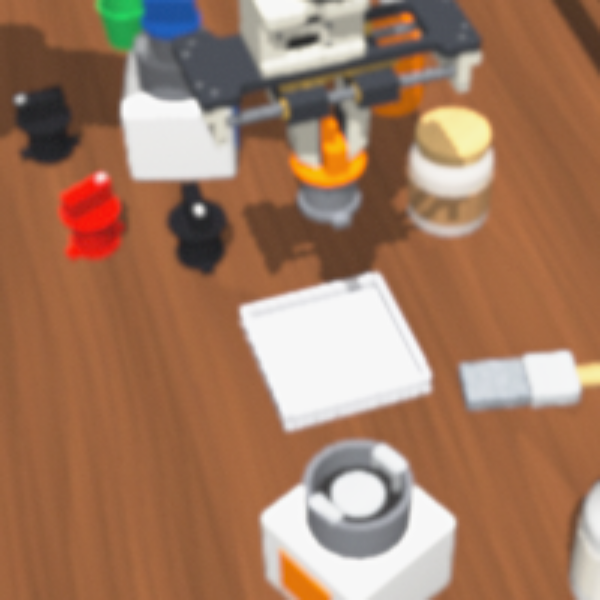

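View pics/f_wrist.png

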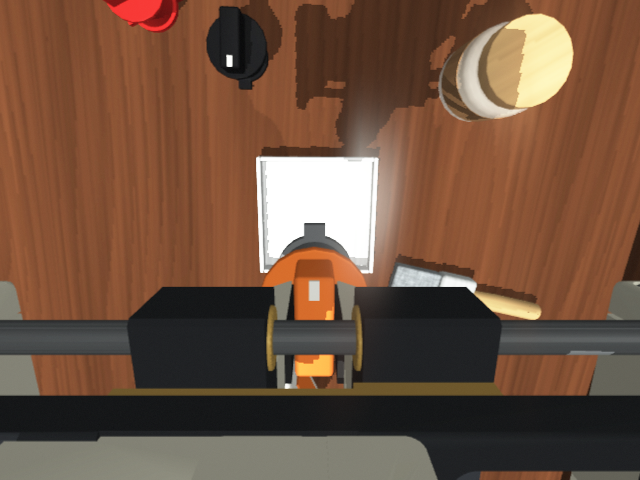

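```bash
python3 -m handwheel '[{"tx":-0.1,"ty":0.2,"tz":1,"wx":0,"wy":0,"wz":0,"claw":0.1},{"tx":-0.1,"ty":0.2,"tz":3,"wx":0,"wy":0,"wz":0,"claw":0.1},{"tx":-0.1,"ty":0.2,"tz":5.5,"wx":0,"wy":0,"wz":0,"claw":0.1},{"tx":-0.1,"ty":0.2,"tz":8,"wx":0,"wy":0,"wz":0,"claw":0.1},{"tx":-0.1,"ty":0.2,"tz":10.5,"wx":0,"wy":0,"wz":0,"claw":0.1},{"tx":-0.1,"ty":0.2,"tz":13,"wx":0,"wy":0,"wz":0,"claw":0.1},{"tx":-0.1,"ty":0.2,"tz":15,"wx":0,"wy":0,"wz":0,"claw":0.1},{"tx":-0.1,"ty":0.2,"tz":16.5,"wx":0,"wy":0,"wz":0,"claw":0.1},{"tx":-0.1,"ty":0.2,"tz":17,"wx":0,"wy":0,"wz":0,"claw":0.1},{"tx":-0.1,"ty":0.2,"tz":17.2,"wx":0,"wy":0,"wz":0,"claw":0.1},{"tx":-0.1,"ty":0.2,"tz":17.2,"wx":0,"wy":0,"wz":0,"claw":0.1},{"tx":-0.1,"ty":0.2,"tz":17.2,"wx":0,"wy":0,"wz":0,"claw":0.1}]' >/dev/null; python3 st.py
python3 - <<'E'
from h import *
delta(sensors.observe(),(.5784,-.0395,.0655),4)
E
```

```text
p [ 0.5798 -0.0404  0.0816] F [ 0.7  0.2 -2.1] M [-0.07  0.07 -0.03] jaw 4.0 w 15.9 q7 0.31 t 11.8333
pos [ 0.5798 -0.0404  0.0816] jaw 3.97 tilt [ 1.5e-03 -1.0e-04 -1.0e+00] q [-0.28  0.56  0.37  1.87 -0.28  0.76  0.31]
t cm [ 0.1  -0.13  1.61] w deg [ 0.08  0.01 -0.03]
```

Lower 13 mm, then creep until contact.

```bash
python3 -m handwheel '[{"tx":0,"ty":0,"tz":0.5,"wx":0,"wy":0,"wz":0,"claw":0.1},{"tx":0,"ty":0,"tz":1,"wx":0,"wy":0,"wz":0,"claw":0.1},{"tx":0,"ty":0,"tz":1.3,"wx":0,"wy":0,"wz":0,"claw":0.1},{"tx":0,"ty":0,"tz":1.3,"wx":0,"wy":0,"wz":0,"claw":0.1}]' >/dev/null; python3 chk.py 1 && python3 -m handwheel '[{"tx":0,"ty":0,"tz":0.05,"wx":0,"wy":0,"wz":0,"claw":0.1}]' >/dev/null && python3 chk.py 1 && python3 -m handwheel '[{"tx":0,"ty":0,"tz":0.05,"wx":0,"wy":0,"wz":0,"claw":0.1}]' >/dev/null && python3 chk.py 1 && python3 -m handwheel '[{"tx":0,"ty":0,"tz":0.05,"wx":0,"wy":0,"wz":0,"claw":0.1}]' >/dev/null && python3 chk.py 1 && python3 -m handwheel '[{"tx":0,"ty":0,"tz":0.05,"wx":0,"wy":0,"wz":0,"claw":0.1}]' >/dev/null && python3 chk.py 1 && python3 -m handwheel '[{"tx":0,"ty":0,"tz":0.05,"wx":0,"wy":0,"wz":0,"claw":0.1}]' >/dev/null && python3 chk.py 1 && python3 -m handwheel '[{"tx":0,"ty":0,"tz":0.05,"wx":0,"wy":0,"wz":0,"claw":0.1}]' >/dev/null && python3 chk.py 1 && python3 -m handwheel '[{"tx":0,"ty":0,"tz":0.05,"wx":0,"wy":0,"wz":0,"claw":0.1}]' >/dev/null && python3 chk.py 1
```

```text
z 0.06719 F [-1.4 -0.  -2.1]
   z 0.06716 F [ 0.7  1.  -0.2]
   z 0.06683 F [ 0.5 -0.6 -1.4]
   z 0.06638 F [-0.6 -0.6 -1.4]
   z 0.06585 F [ 0.7  0.  -1.3]
   z 0.06551 F [-1.4  0.1  7.4]
```

Contact at z=0.0655 as expected. I ease off slightly and release.

```bash
python3 -m handwheel '[{"tx":0,"ty":0,"tz":-0.02,"wx":0,"wy":0,"wz":0,"claw":0.1},{"tx":0,"ty":0,"tz":-0.02,"wx":0,"wy":0,"wz":0,"claw":0.22},{"tx":0,"ty":0,"tz":-0.02,"wx":0,"wy":0,"wz":0,"claw":0.3},{"tx":0,"ty":0,"tz":-0.02,"wx":0,"wy":0,"wz":0,"claw":0.4},{"tx":0,"ty":0,"tz":-0.02,"wx":0,"wy":0,"wz":0,"claw":0.5},{"tx":0,"ty":0,"tz":-0.02,"wx":0,"wy":0,"wz":0,"claw":0.5},{"tx":0,"ty":0,"tz":-0.02,"wx":0,"wy":0,"wz":0,"claw":0.5}]' ; python3 st.py
python3 - <<'E'
from h import *
I,d=vision.get_image("side");cv2.imwrite("pics/g_side.png",cv2.resize(I[170:380,210:410],(600,600)))
E
```

```text
clock: 13.17
position: [0.5791, -0.0399, 0.0655]
ee_rot: [2.142, 2.298, 0.0]
force: [0.7, 0.9, 0.6]
width: 0.488
p [ 0.5791 -0.0399  0.0655] F [0.7 0.9 0.6] M [-0.08  0.03 -0.01] jaw 4.0 w 44.9 q7 0.32 t 13.1667
```

View pics/g_side.png

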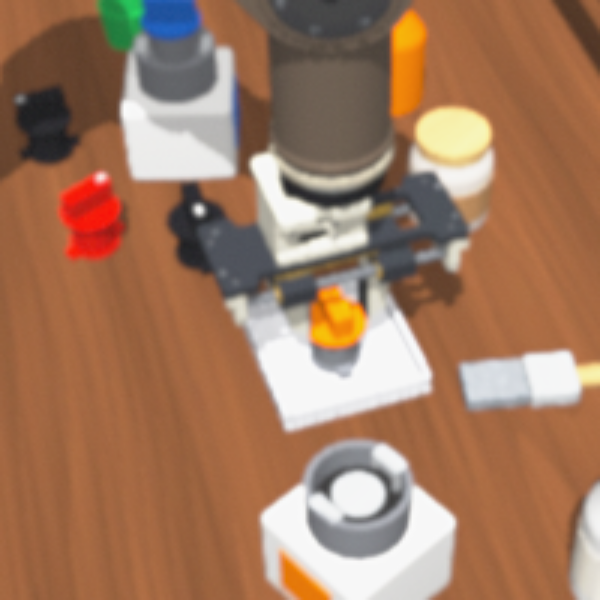

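The cap is standing free in the tray at crop (337,330) with the jaws open. I retreat straight up.

```bash
python3 -m handwheel '[{"tx":0,"ty":0,"tz":-0.5,"wx":0,"wy":0,"wz":0,"claw":0.5},{"tx":0,"ty":0,"tz":-1.5,"wx":0,"wy":0,"wz":0,"claw":0.5},{"tx":0,"ty":0,"tz":-3,"wx":0,"wy":0,"wz":0,"claw":0.5},{"tx":0,"ty":0,"tz":-5,"wx":0,"wy":0,"wz":0,"claw":0.5},{"tx":0,"ty":0,"tz":-8,"wx":0,"wy":0,"wz":0,"claw":0.5},{"tx":0,"ty":0,"tz":-11,"wx":0,"wy":0,"wz":0,"claw":0.5},{"tx":0,"ty":0,"tz":-14,"wx":0,"wy":0,"wz":0,"claw":0.5},{"tx":0,"ty":0,"tz":-17,"wx":0,"wy":0,"wz":0,"claw":0.5},{"tx":-2,"ty":0,"tz":-20,"wx":0,"wy":0,"wz":0,"claw":0.5},{"tx":-4,"ty":0,"tz":-21,"wx":0,"wy":0,"wz":0,"claw":0.5},{"tx":-4,"ty":0,"tz":-21,"wx":0,"wy":0,"wz":0,"claw":0.5},{"tx":-4,"ty":0,"tz":-21,"wx":0,"wy":0,"wz":0,"claw":0.5}]' ; python3 st.py
python3 - <<'E'
from h import *
s=sensors.observe()
I,d=vision.get_image("wrist");cv2.imwrite("pics/h_wrist.png",I)
K,T=campose("wrist",s);W=cloud(d,K,T);r=np.hypot(W[...,0]-.578,W[...,1]+.0395)
q=W[(d>0)&(r<.05)&(W[...,2]>.065)];print("bar top",len(q),np.median(q[:,2]),q[:,2].std(),cv2.minAreaRect((q[:,:2]*1000).astype(np.float32)))
I,d=vision.get_image("side");cv2.imwrite("pics/h_side.png",I)
I,d=vision.get_image("top");cv2.imwrite("pics/h_top.png",I)
E
```

```text
clock: 14.22
position: [0.582, -0.0814, 0.2772]
ee_rot: [2.144, 2.293, 0.002]
force: [-0.9, 0.0, -0.1]
width: 0.495
p [ 0.582  -0.0814  0.2772] F [-0.9  0.  -0.1] M [-0.02  0.06  0.06] jaw 3.8 w 45.5 q7 0.29 t 14.2167
bar top 87835 0.36307827500298884 0.033205448250433256 ((582.2422485351562, -54.40340042114258), (90.09652709960938, 70.53221130371094), 34.10798645019531)
```

View pics/h_wrist.png

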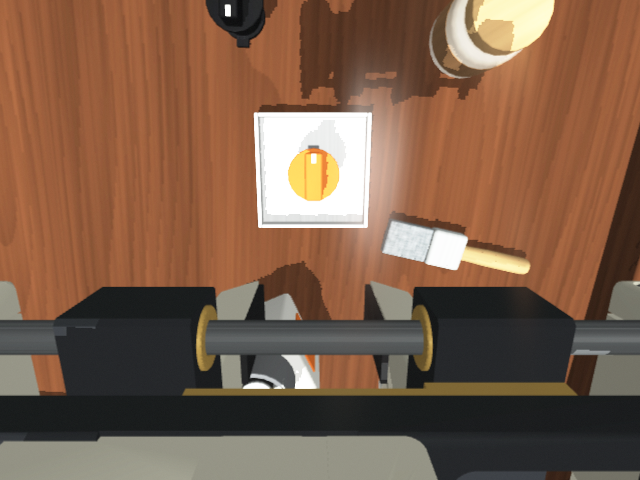

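View pics/h_side.png

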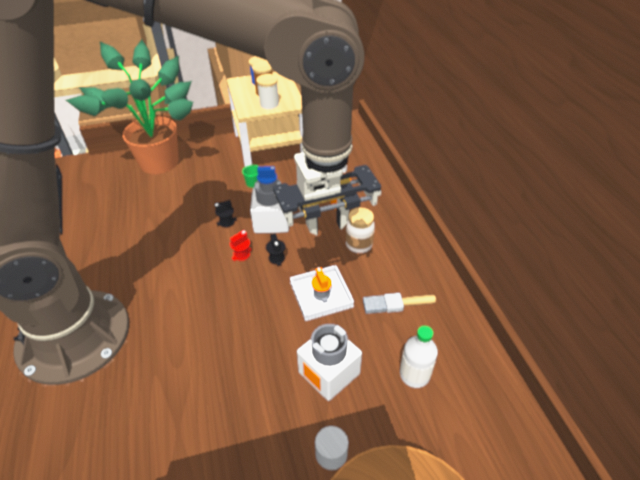

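Cap upright in the middle of the tray (wrist (314,175), side (321,283)); the tank is open and bystanders look unmoved. The "bar top" number caught the gripper itself, so I redo that check while handing in.

Run:
```python
from h import *
s=sensors.observe()
I,d=vision.get_image("wrist")
K,T=campose("wrist",s);W=cloud(d,K,T);r=np.hypot(W[...,0]-.578,W[...,1]+.0395)
q=W[(d>0)&(r<.05)&(W[...,2]>.065)&(W[...,2]<.1)];print("bar top",len(q),np.median(q[:,2]),q[:,2].std(),cv2.minAreaRect((q[:,:2]*1000).astype(np.float32)))
A=cv2.imread("pics/a_side.png");B=cv2.imread("pics/h_side.png")
print("bystander diff",{k:float(cv2.absdiff(A[b:e,a:c],B[b:e,a:c]).mean().round(1)) for k,(a,b,c,e) in dict(tin=(312,425,352,470),spray=(398,325,440,390),brush=(362,288,440,318),blacks=(212,198,238,230),red=(228,230,255,264)).items()})
if len(q)>50 and abs(np.median(q[:,2])-.076)<.004: print(arm.sign_off())
```

```text
bar top 840 0.07594659754292388 0.0008947373333458508 ((579.4486083984375, -40.393455505371094), (15.54885196685791, 43.650856018066406), 3.638890504837036)
bystander diff {'tin': 3.4, 'spray': 2.8, 'brush': 3.0, 'blacks': 10.4, 'red': 2.8}
the job is handed in; nothing more can be done
None
```

The orange cap is off its tank and standing upright near the centre of the metal tray. I released it and handed the job in after about 14.3 s of robot time; no verdict was reported.

- **Pressing and turning:** I felt the firm stop 8.6 mm down, where the measured force peaked at 11.8 N. I eased off 0.5 mm and turned the cap 66° anticlockwise while it was held down. It then lifted out under its own weight alone (about 1.3 N). I lowered it into the tray to a soft contact of 7.4 N before letting go.
- **Last checks:** The bar top measured 75.9 mm high and level, against 76 mm expected for an upright cap. The cap sat about 1 mm from the tray centre, with the gripper clear of it. In the side image the tin, spray, brush and red cap had not changed.
- **Checks that were off or missing:**
  - My first bar-height reading caught the gripper instead of the cap, so I repeated it with a height limit.
  - The side-image check on one of the black caps showed a slightly larger change (10.4 against about 3). I think this is the arm's shadow, because the cap looks unmoved in the picture.
  - I did not check the blue tank, jar, soap or scoop by number. The arm never went near them at low height. The blue tank, scoop and most of the jar look unchanged in the last side view; the soap was hidden behind the gripper.

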